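# Find the loaded tin by feel and slide it onto the weigh plate

## Task

One of the four closed tins on the weighing bench holds a heavy bronze valve seat, the other three only a light plastic packing ring. They look alike, but a nudge with the fingers tells them apart. Find the heavy one and slide it onto the steel weigh plate so that it stands flat and wholly on the plate and the plate sinks. Leave the three light tins where they stand (a nudge of up to 3 cm is all right), never put one of them on the plate, tip no tin, and leave the other things on the bench and table alone.

Things in the scene. Friction and masses are not known exactly. Their poses are not given: they have to be found in the camera images.
- tin_a: closed round steel tin, green lid, one of four alike: 96 mm diameter, 60 mm high, too wide to grasp; origin at centre of underside, z up. Three hold a plastic ring (0.12 kg in all), one, unseen and different each time, a bronze seat (0.7 to 1 kg in all). Level push to slide it on the deck: loaded 3.5 to 10 N (over 2 N stays on fingers that stop against it), light under 1.5 N
- tin_b: closed round steel tin, green lid, one of four alike: 96 mm diameter, 60 mm high, too wide to grasp; origin at centre of underside, z up. Three hold a plastic ring (0.12 kg in all), one, unseen and different each time, a bronze seat (0.7 to 1 kg in all). Level push to slide it on the deck: loaded 3.5 to 10 N (over 2 N stays on fingers that stop against it), light under 1.5 N
- tin_c: closed round steel tin, green lid, one of four alike: 96 mm diameter, 60 mm high, too wide to grasp; origin at centre of underside, z up. Three hold a plastic ring (0.12 kg in all), one, unseen and different each time, a bronze seat (0.7 to 1 kg in all). Level push to slide it on the deck: loaded 3.5 to 10 N (over 2 N stays on fingers that stop against it), light under 1.5 N
- tin_d: closed round steel tin, green lid, one of four alike: 96 mm diameter, 60 mm high, too wide to grasp; origin at centre of underside, z up. Three hold a plastic ring (0.12 kg in all), one, unseen and different each time, a bronze seat (0.7 to 1 kg in all). Level push to slide it on the deck: loaded 3.5 to 10 N (over 2 N stays on fingers that stop against it), light under 1.5 N
- deck: grey fixed weighing bench with a grippy rubber-faced top, a flat slab 380 mm (its x) by 480 mm (its y), 30 mm high; its top carries the four tins, the gland and the tape roll, with the weigh plate let into the middle; origin at the centre of its underside, z up
- plate_top (a point): centre of the top of the bare-steel square weigh plate (130 x 130 mm, thin dark cross on it, sides parallel to the deck's), flush with the deck's top while unloaded, in the middle of the deck; x, y along the deck's sides, z up. Fixed but for its sinking
- plate (a joint): how far the spring weigh plate has sunk, in m: 0 unloaded, about 0.0005 or less under a light tin, 0.003 to 0.006 (its stop) under the loaded tin
- gland: brass valve gland, round, 52 mm diameter foot, 30 mm high, on the deck near its robot-side edge; bystander; origin at the centre of its underside
- tape: red tape roll lying flat, 48 mm diameter, 22 mm high, on the deck near its far edge; bystander; origin at the centre of its underside
- spanner: steel spanner lying on the table left of the bench; bystander; origin on its underside
- driver: screwdriver lying on the table right of the bench; bystander; origin on its underside
- flange: copper-coloured round flange, 110 mm diameter, 28 mm high, on the table left of the bench; bystander; origin at the centre of its underside
- handwheel: blue handwheel lying flat, 124 mm diameter, 22 mm high, on the table right of the bench; bystander; origin at the centre of its underside
There are look-alikes about, which are no part of the job. Leave any pink or yellow look-alike of the tin_b alone.

How it is judged:
At the end, for the whole second after the job is handed in: one tin stands flat (within 0.03 rad) and still, its centre within 18 mm of the weigh plate's centre along each of the plate's sides, the plate has sunk more than 2 mm under it, and the other three tins are each within 40 mm of where they stood at the start (value of joint plate above 0.002 m and ((x of tin_a in the frame of plate_top between -0.018 and 0.018 m and y of tin_a in the frame of plate_top between -0.018 and 0.018 m and angle between tin_a's own z axis and vertical below 0.03 rad and linear speed of tin_a below 0.01 m/s and distance of each of tin_b, tin_c, tin_d from where it was at the start of the episode below 0.04 m) or (x of tin_b in the frame of plate_top between -0.018 and 0.018 m and y of tin_b in the frame of plate_top between -0.018 and 0.018 m and angle between tin_b's own z axis and vertical below 0.03 rad and linear speed of tin_b below 0.01 m/s and distance of each of tin_a, tin_c, tin_d from where it was at the start of the episode below 0.04 m) or (x of tin_c in the frame of plate_top between -0.018 and 0.018 m and y of tin_c in the frame of plate_top between -0.018 and 0.018 m and angle between tin_c's own z axis and vertical below 0.03 rad and linear speed of tin_c below 0.01 m/s and distance of each of tin_a, tin_b, tin_d from where it was at the start of the episode below 0.04 m) or (x of tin_d in the frame of plate_top between -0.018 and 0.018 m and y of tin_d in the frame of plate_top between -0.018 and 0.018 m and angle between tin_d's own z axis and vertical below 0.03 rad and linear speed of tin_d below 0.01 m/s and distance of each of tin_a, tin_b, tin_c from where it was at the start of the episode below 0.04 m))); the robot touches nothing.
It fails at once if a light tin is slid onto the weigh plate (horizontal distance between any of tin_a, tin_b, tin_c, tin_d and plate_top below 0.012 m and not (value of joint plate above 0.0015 m)).
It fails at once if a tin is tipped more than 0.35 rad (angle between any of tin_a, tin_b, tin_c, tin_d's own z axis and vertical above 0.35 rad).
It fails at once if another thing on the bench or table is moved more than 25 mm (distance of any of gland, tape, spanner, driver, flange, handwheel from where it was at the start of the episode above 0.025 m).
It also fails if it takes over 72 s, if anything falls off the work surface, if the arm or the gripper's body presses on something with over 40 N, if the wrist force passes 120 N, or if a joint passes its speed limit or range.

## Robot

A 7-joint arm with a two-finger parallel gripper is mounted at the origin on the work surface. World frame = base frame: x ahead of the robot, y to its left, z up, the work surface at z = 0. Lengths are in m, angles in rad, forces in N, time in s.
With the tool pointing down it reaches from about 0.425 to 0.875 m from the base axis. Payload 4.7 kg.
Tool frame: the origin (TCP) lies at the very end of the fingers, on their centre line; the grasp point (between the pads) lies 19 mm behind it; z points along the fingers, y is the line along which they close (so a half turn about z gives the same grasp; the last joint's range is limited). The gripper opens to 87 mm and grips with 3 to 60 N. Pads are 19 mm wide; open, the fingers measure 117 mm over their backs; the gripper's body (75 mm by 190 mm) begins 51 mm behind the grasp point.
Start: joints at [-1.286, 0.321, -0.07, 1.45, 0.023, 1.371, -0.057], TCP at [0.174, 0.626, 0.223] pointing down, gripper open.
Joint ranges: [-2.86, 2.86], [-0.3, 2.09], [-1.38, 1.24], [0.06, 2.45], [-1.56, 4.7], [0.09, 2.05], [-2.69, 2.69]. Speed limits (rad/s): [2.57, 2.57, 3.14, 3.14, 3.14, 3.14, 3.14].

## Interface

Orientations are given as a rotation vector (axis times angle).
In Python, from bench import ctrl gives the robot as it stands.
- The arm moves only by the shell command python3 -m jog 'ROWS' [FORCE]. ROWS is JSON, a list that holds one entry, the list of rows, each a list of 7 numbers: the shift along the tool's x, y, z in mm, then the turn, a rotation vector about the tool's x, y, z in degrees, then the finger opening in mm, from 0 to 87. A call has 1 to 10 rows; each row is the pose to reach, as a shift and turn from the pose commanded when the call began, along the tool's axes at that moment; what a row does not reach only later rows make up. A row lasts 1/10 s, in which the tool goes at most 50 mm and 8.59 degrees, less where a joint would pass 70% of its speed; a pose out of reach is approached as far as the arm can. A call with a gripper value outside its range is refused whole. The fingers move at their own pace and stop on an object; FORCE is the grip in N (left out, the last holds). Time passes only in rows, so rows that repeat a pose let the fingers close. It gives the time, the measured TCP pose, the force, the opening and the grip force at its end, in the units of the state.
- ctrl.get_state(): the state, without advancing time (a new reading comes with each control period).
- ctrl.get_image(name): name is "side" or "top"; returns a dict with "image" (384x512x3 uint8, red, green, blue), "depth" (384x512 float32, m along the optical axis (not along the pixel's ray), 0 where there is no reading), "fov_y" (degrees; the focal length in pixels is half the picture's height over the tangent of half this angle, whatever the lens; pixels are square), "cx", "cy" (the principal point, pixels), "k1" (the pictures are not rectified: a ray, as slopes to the right and down, at radius r is drawn at 1 + k1 r^2 times it, then the intrinsics apply), "rvec" (rotation vector, rad) and "tvec" (3), from world to camera coordinates, as OpenCV has them. Camera axes: x right, y down, z forward; pixel columns grow to the right and rows downward; lengths in m; the calibration is good to about 2 mm. A picture is of the moment at which its call begins.
- ctrl.close_job(): hands the job in; it is judged then, once.
The state is a dict: "time": time; "joint_positions": joint angles; "qd": joint speeds; "joint_torque": joint torques, N m; "position": TCP position; "tool_rot": TCP orientation; "ft_force": force on the tool from outside, world axes, zero at the start; "torque": the same for the moment, N m; "grip_width": opening from 0.0 (shut) to 1.0 (fully open); "grip_force": force on a finger pad.
Only numpy, scipy, OpenCV 4.12 (cv2) and the standard library are available. Lean on these libraries where they do the work, as an engineer would, in place of code of your own. Each camera call takes 0.05 s, during which the arm holds its last target. There are 200 camera calls.

## Working session

There is one attempt and no reset: what is moved stays moved. The work goes in short steps, Python scripts to look and compute and a shell command to move; the robot and the scene stay as the last step left them, time stands still between calls to the robot, and variables do not carry over. Pictures are saved under pics/ and viewed, at most 10 in all, crops included, and the job is handed in when it is done.

```bash
ls; mkdir -p pics; python3 - <<'E'
from bench import ctrl
import cv2,numpy as np
for n in("top","side"):
    d=ctrl.get_image(n); cv2.imwrite(f"pics/{n}0.png",d["image"][:,:,::-1]); print(n,d["fov_y"],d["cx"],d["cy"],d["k1"],d["rvec"],d["tvec"])
s=ctrl.get_state(); print(s)
E
```

```text
pics
top 55.98060801425911 253.6727341992027 194.90228347622474 -0.10926048364443017 [ 2.13745716 -2.19224342  0.06389009] [0.02723023 0.4892703  1.12683991]
side 47.33054448791587 253.01891083052158 194.6655077199803 -0.04615240051744984 [ 2.41134179 -0.12141518  0.06838723] [-0.48101934  0.06040473  1.1641828 ]
{'time': 0.1, 'joint_positions': array([-1.28588278,  0.32176118, -0.07007247,  1.45156296,  0.02262004,
        1.37081257, -0.05689984]), 'qd': array([ 0.00020664, -0.00176916, -0.0004549 , -0.00102511,  0.00068453,
       -0.00138921, -0.00161779]), 'joint_torque': array([-9.59384779e-04, -4.92571735e+01, -4.06200886e-01, -3.13399458e+01,
       -6.40389626e-02,  3.94365366e-02,  7.27302540e-05]), 'position': array([0.17381135, 0.62580571, 0.22155782]), 'tool_rot': array([-4.24045761e-01, -3.11272046e+00,  2.75424462e-03]), 'ft_force': array([-0.06834913, -0.37930837,  0.22411171]), 'torque': array([ 0.04657941, -0.03594576,  0.00287256]), 'grip_force': 0.0, 'grip_width': 1.0030296761078668}
```

View pics/top0.png

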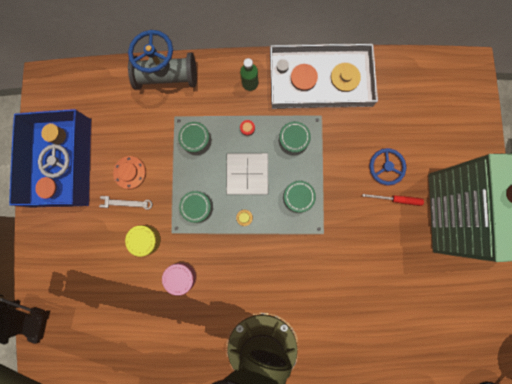

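View pics/side0.png

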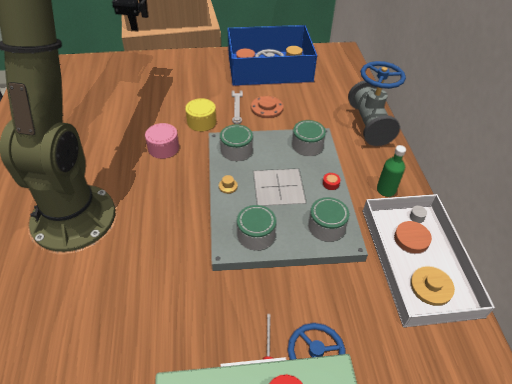

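The top view shows four green-lidded tins at about (195,138), (294,138), (195,207) and (299,197), with the plate at (247,174). The gland is at (245,218) and the tape at (247,128). Look-alikes are the yellow tin (141,240), the pink tin (178,279) and the green bottle (249,75); I choose only the four green lids on the deck. Next I measure positions.

```bash
cat > h.py <<'E'
import cv2,numpy as np
from bench import ctrl
def cam(n):
    d=ctrl.get_image(n); f=192/np.tan(np.radians(d["fov_y"])/2)
    K=np.array([[f,0,d["cx"]],[0,f,d["cy"]],[0,0,1.]])
    return d,K,np.array([d["k1"],0,0,0,0.]),cv2.Rodrigues(np.array(d["rvec"]))[0],np.array(d["tvec"])
def onplane(c,uv,z):
    d,K,D,R,t=c
    p=cv2.undistortPoints(np.array(uv,float).reshape(-1,1,2),K,D).reshape(-1,2)
    r=np.c_[p,np.ones(len(p))]@R; o=-R.T@t
    return o+r*((z-o[2])/r[:,2])[:,None]
def green(c,lo=(38,70,25),hi=(92,255,255),amin=150):
    h=cv2.cvtColor(c[0]["image"],cv2.COLOR_RGB2HSV); m=cv2.inRange(h,lo,hi)
    m=cv2.morphologyEx(m,cv2.MORPH_CLOSE,np.ones((5,5)))
    return [k for k in cv2.findContours(m,0,cv2.CHAIN_APPROX_NONE)[0] if cv2.contourArea(k)>amin]
def tins(n="top"):
    c=cam(n); out=[]
    for k in green(c):
        P=onplane(c,k.reshape(-1,2),.09)[:,:2].astype(np.float32); (x,y),r=cv2.minEnclosingCircle(P)
        out.append((round(float(x),4),round(float(y),4),round(float(r),4)))
    return [o for o in out if .035<o[2]<.065]
E
python3 - <<'E'
from h import *
for n in("top","side"): print(n,tins(n))
for n,lo in(("top",(247,174)),("side",(279,186))):
    c=cam(n); im=cv2.cvtColor(c[0]["image"],cv2.COLOR_RGB2GRAY); h=cv2.cvtColor(c[0]["image"],cv2.COLOR_RGB2HSV)
    m=((im>150)&(h[:,:,1]<60)).astype(np.uint8)*255; m=cv2.morphologyEx(m,cv2.MORPH_CLOSE,np.ones((5,5)))
    for k in cv2.findContours(m,0,2)[0]:
        if cv2.pointPolygonTest(k,lo,False)>=0:
            q=onplane(c,k.reshape(-1,2),.03)[:,:2].astype(np.float32); print(n,"plate",cv2.minAreaRect(q))
    # gland (yellow) and tape (red) 
c=cam("top")
print(onplane(c,[(245,218)],.05),onplane(c,[(247,128)],.05),"corners",onplane(c,[(173,116),(322,115),(323,233),(172,233)],.03))
for p in [(195,138),(294,138),(195,207),(299,197),(141,240)]: print(cv2.cvtColor(c[0]["image"],cv2.COLOR_RGB2HSV)[p[1],p[0]],)
for g in green(c): print(cv2.boundingRect(g))
o=cv2.resize(c[0]["image"][105:245,165:330],None,fx=4,fy=4)[:,:,::-1]; cv2.imwrite("pics/crop1.png",o)
E
```

```text
top [(0.4544, 0.1913, 0.0461), (0.4768, -0.1227, 0.0465), (0.6585, -0.1151, 0.0465), (0.6684, 0.1931, 0.0465), (0.8536, 0.0173, 0.041)]
side [(0.4762, -0.1259, 0.0484), (0.6575, -0.1177, 0.0487), (0.4533, 0.1865, 0.047), (0.6662, 0.1892, 0.0471)]
top plate ((0.5231174826622009, -0.011456474661827087), (0.37891557812690735, 0.30288487672805786), 88.57701110839844)
side plate ((0.5514429211616516, -0.0009846389293670654), (0.20265020430088043, 0.14093053340911865), 87.80474090576172)
[[0.41654577 0.04258878 0.05      ]] [[0.70011179 0.03008316 0.05      ]] corners [[ 0.75493336  0.27220249  0.03      ]
 [ 0.74199729 -0.21220219  0.03      ]
 [ 0.36383721 -0.19918304  0.03      ]
 [ 0.37485069  0.27617909  0.03      ]]
[ 67  89 121]
[ 69  88 125]
[ 69  88 130]
[ 68  86 139]
[ 30 156 220]
(180, 192, 30, 30)
(284, 181, 31, 31)
(280, 122, 30, 30)
(179, 122, 30, 30)
(241, 65, 17, 25)
```

View pics/crop1.png

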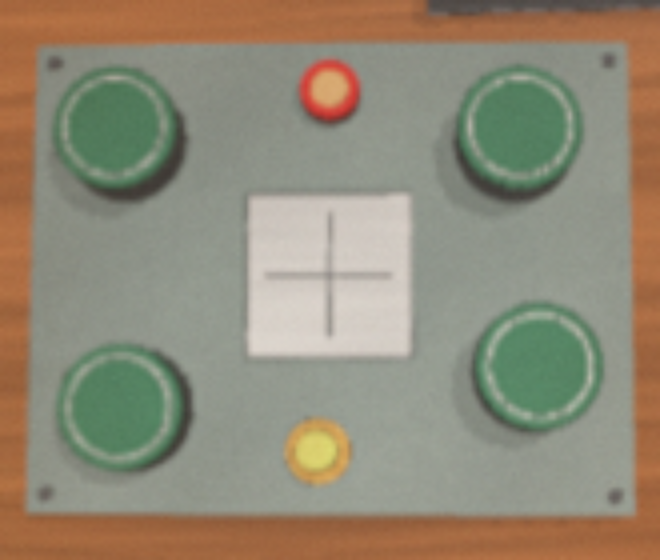

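The crop confirms it: four green-lidded tins around the plate, whose corners in the crop are (248,194), (411,193), (411,356) and (248,356). The gland is at (317,452) and the tape at (330,90).

```bash
cat >> h.py <<'E'
def plan(x,y,z,yaw):
    """shift (tool mm) and turn (tool deg) from here to world x,y,z with tool y at yaw deg (mod 180), pointing down"""
    from scipy.spatial.transform import Rotation as Ro
    s=ctrl.get_state(); R=Ro.from_rotvec(s["tool_rot"]); d=R.inv().apply(np.array([x,y,z])-s["position"])*1e3
    best=None
    for a in(yaw,yaw+180):
        a=np.radians(a); yv=np.array([np.cos(a),np.sin(a),0]); zv=np.array([0,0,-1.]); xv=np.cross(yv,zv)
        r=(R.inv()*Ro.from_matrix(np.c_[xv,yv,zv])).as_rotvec(degrees=True)
        if best is None or np.linalg.norm(r)<np.linalg.norm(best[0]): best=(r,xv[:2])
    print("shift",d.round(1),"turn",best[0].round(1),"new tool x in world",best[1].round(3))
def st():
    s=ctrl.get_state(); print("t",round(s["time"],2),"p",s["position"].round(4),"F",s["ft_force"].round(2),"w",round(s["grip_width"],2),"q",s["joint_positions"].round(2))
E
python3 - <<'E'
from h import *
c=cam("top"); cr=np.array([(248,194),(411,193),(411,356),(248,356),(330,275)])
q=onplane(c,(cr+.5)/4-.5+[165,105],.03); print(q.round(4),q[:4].mean(0),[np.linalg.norm(q[i]-q[(i+1)%4]) for i in range(4)])
c=cam("side"); im=cv2.cvtColor(c[0]["image"],cv2.COLOR_RGB2GRAY)[163:210,250:310]
k=max(cv2.findContours(cv2.morphologyEx((im>165).astype(np.uint8),cv2.MORPH_CLOSE,np.ones((5,5))),0,1)[0],key=cv2.contourArea)
print(cv2.minAreaRect(onplane(c,k.reshape(-1,2)+[250,163],.03)[:,:2].astype(np.float32)))
# P3: push target
pc=q[:4].mean(0)[:2]
for p in [(.454,.189),(.667,.191),(.658,-.1165),(.4765,-.1243)]:
    u=np.array(p)-pc; L=np.linalg.norm(u); u/=L; print(p,"L",L,"TCP65",np.array(p)+.065*u,"yaw",np.degrees(np.arctan2(u[1],u[0]))-90)
plan(.418,.243,.2,34)
E
```

```text
[[ 0.6254  0.0979  0.03  ]
 [ 0.6223 -0.0323  0.03  ]
 [ 0.4919 -0.0287  0.03  ]
 [ 0.4954  0.1001  0.03  ]
 [ 0.5581  0.0337  0.03  ]] [0.558749   0.03425086 0.03      ] [np.float64(0.13022958457673428), np.float64(0.13039164806993084), np.float64(0.12878721342778277), np.float64(0.1300574504040316)]
((0.5508541464805603, 0.027403362095355988), (0.14372001588344574, 0.1401859074831009), 88.4814224243164)
(0.454, 0.189) L 0.18686800417422908 TCP65 [0.4175642 0.2428278] yaw 34.09389477318312
(0.667, 0.191) L 0.1904955986507633 TCP65 [0.70393689 0.2444852 ] yaw -34.628968224506984
(0.658, -0.1165) L 0.18048983680003386 TCP65 [ 0.69374337 -0.17079007] yaw -146.63998488798543
(0.4765, -0.1243) L 0.1786148703824359 TCP65 [ 0.44656865 -0.18199847] yaw -207.4182391475158
shift [-337.7 -304.    22.5] turn [ 0.   0.  40.5] new tool x in world [-0.559  0.829]
```

```bash
python3 -m jog '[[[-338,-304,22,0,0,40,50],[-338,-304,22,0,0,40,50],[-338,-304,22,0,0,40,50],[-338,-304,22,0,0,40,50],[-338,-304,22,0,0,40,50],[-338,-304,22,0,0,40,50],[-338,-304,22,0,0,40,50],[-338,-304,22,0,0,40,50],[-338,-304,22,0,0,40,50],[-338,-304,22,0,0,40,50]]]'
python3 -c "
from h import *
st();plan(.418,.243,.05,34)"
```

```text
time: 1.45
position: [0.4219, 0.2362, 0.2009]
tool_rot: [1.477, 2.77, -0.001]
ft_force: [-0.2, 0.2, 0.8]
grip_width: 0.575
grip_force: 0.0
t 1.45 p [0.4219 0.2362 0.2009] F [-0.21  0.18  0.84] w 0.58 q [-0.89 -0.03  0.32  1.89  0.01  1.28  0.02]
shift [  8.2   0.5 150.8] turn [ 0.   0.1 -0.1] new tool x in world [-0.559  0.829]
```

```bash
python3 -m jog '[[[7,0,40,0,0,0,50],[7,0,80,0,0,0,50],[7,0,120,0,0,0,50],[7,0,150,0,0,0,50],[7,0,150,0,0,0,50],[7,0,150,0,0,0,50]]]'
for i in 1; do python3 -m jog '[[[-4,0,0,0,0,0,50],[-8,0,0,0,0,0,50],[-11,0,0,0,0,0,50],[-14,0,0,0,0,0,50],[-17,0,0,0,0,0,50],[-19,0,0,0,0,0,50],[-21,0,0,0,0,0,50]]]'; done
python3 -m jog '[[[-2,0,0,0,0,0,50],[-4,0,0,0,0,0,50],[-6,0,0,0,0,0,50],[-6,0,0,0,0,0,50],[-6,0,0,0,0,0,50]]]'
python3 -c "
from h import *
st();print(tins(),tins('side'))"
```

```text
time: 2.05
position: [0.4144, 0.2491, 0.0511]
tool_rot: [1.463, 2.78, -0.0]
ft_force: [0.3, 0.3, 1.1]
grip_width: 0.575
grip_force: 0.0
time: 2.75
position: [0.4263, 0.2318, 0.0508]
tool_rot: [-1.463, -2.78, -0.001]
ft_force: [-1.2, 1.6, 0.9]
grip_width: 0.576
grip_force: 0.6
time: 3.25
position: [0.4297, 0.2263, 0.0505]
tool_rot: [1.463, 2.78, -0.0]
ft_force: [-1.3, 0.3, -0.0]
grip_width: 0.575
grip_force: 0.3
t 3.25 p [0.4297 0.2263 0.0505] F [-1.26  0.33 -0.04] w 0.57 q [-0.86  0.14  0.34  2.05 -0.05  0.96  0.11]
[(0.4597, 0.1789, 0.0451), (0.4768, -0.1227, 0.0465), (0.6586, -0.1151, 0.0465), (0.668, 0.194, 0.0463), (0.8536, 0.0173, 0.041)] [(0.4762, -0.1259, 0.0484), (0.6576, -0.1178, 0.0487), (0.4568, 0.1819, 0.0498), (0.6662, 0.1892, 0.0471)]
```

```bash
python3 -m jog '[[[-2,0,0,0,0,0,50],[-4,0,0,0,0,0,50],[-5,0,0,0,0,0,50]]]'|grep ft
for i in 1 2 3 4; do python3 -m jog '[[[0,0,0,0,0,0,50]]]'|grep ft; done; python3 -c "
from h import *
st();plan(.418,.243,.05,34);plan(.704,.2445,.15,-34.6)"
```

```text
ft_force: [-0.9, 0.4, 1.0]
ft_force: [0.1, 0.6, 0.7]
ft_force: [-0.3, 0.0, 0.3]
ft_force: [-0.1, 0.9, -0.9]
ft_force: [-0.3, -0.7, 0.0]
t 4.05 p [0.4325 0.2222 0.0505] F [-0.3  -0.66  0.05] w 0.58 q [-0.85  0.14  0.34  2.05 -0.06  0.96  0.12]
shift [25.3 -0.2  0.5] turn [-0.   0.   0.5] new tool x in world [-0.559  0.829]
shift [-135.4  236.4  -99.4] turn [ 0.   0.  69.1] new tool x in world [0.568 0.823]
```

Tin at (0.454,0.189) is light. Next is the far left one.

```bash
python3 -m jog '[[[25,0,0,0,0,0,50],[25,0,-50,0,0,0,50],[25,0,-100,0,0,0,50],[-15,80,-100,0,0,20,50],[-55,130,-100,0,0,30,50],[-95,180,-100,0,0,40,50],[-135,236,-100,0,0,50,50],[-135,236,-100,0,0,60,50],[-135,236,-100,0,0,69,50],[-135,236,-100,0,0,69,50]]]'|grep -v rot
python3 -m jog '[[[0,0,0,0,0,0,50],[0,0,0,0,0,0,50]]]'|grep pos
python3 -c "
from h import *
st();plan(.704,.2445,.05,-34.6)"
```

```text
time: 5.05
position: [0.7071, 0.2421, 0.1479]
ft_force: [-0.6, -0.2, -0.5]
grip_width: 0.575
grip_force: 0.0
position: [0.7029, 0.2449, 0.1502]
t 5.25 p [0.7029 0.2449 0.1502] F [ 0.23  0.06 -0.46] w 0.57 q [-0.71  0.6   0.53  1.28 -0.3   1.34 -0.63]
shift [  0.2   1.3 100.2] turn [-0.   0.   9.1] new tool x in world [0.568 0.823]
```

```bash
python3 -m jog '[[[0,1,40,0,0,6,50],[0,1,80,0,0,9,50],[0,1,100,0,0,9,50],[0,1,100,0,0,9,50],[-4,1,100,0,0,9,50],[-8,1,100,0,0,9,50],[-12,1,100,0,0,9,50],[-15,1,100,0,0,9,50],[-18,1,100,0,0,9,50],[-20,1,100,0,0,9,50]]]'|egrep 'pos|ft'
python3 -m jog '[[[-2,0,0,0,0,0,50],[-4,0,0,0,0,0,50],[-6,0,0,0,0,0,50]]]'|egrep 'pos|ft'
for i in 1 2 3 4; do python3 -m jog '[[[0,0,0,0,0,0,50]]]'|grep ft; done; python3 -c "
from h import *
st();plan(.704,.2445,.05,-34.6);plan(.6937,-.1708,.15,33.4)
print(tins())"
```

```text
position: [0.6971, 0.2303, 0.0533]
ft_force: [2.2, 6.8, 2.0]
position: [0.694, 0.2254, 0.0533]
ft_force: [3.3, 6.2, 1.2]
ft_force: [1.5, 5.1, 2.9]
ft_force: [2.4, 5.2, 2.7]
ft_force: [1.9, 5.7, 2.2]
ft_force: [1.8, 5.9, 2.4]
t 6.95 p [0.6938 0.2248 0.0533] F [1.79 5.9  2.42] w 0.58 q [-0.72  0.65  0.54  1.43 -0.35  1.16 -0.73]
shift [22.  -2.8  3.5] turn [ 0.1 -0.4  0. ] new tool x in world [0.568 0.823]
shift [-325.2  224.4  -98.9] turn [  0.3  -0.3 -68. ] new tool x in world [-0.55   0.835]
[(0.461, 0.1803, 0.0466), (0.4763, -0.1226, 0.0463), (0.6639, 0.1821, 0.0465), (0.6587, -0.115, 0.0464), (0.8536, 0.0173, 0.041)]
```

The tin first measured at (0.667,0.191) is the heavy one: about 6 N stays on the fingers. I push it toward the plate.

```bash
python3 -m jog '[[[-6,0,0,0,0,0,50],[-14,0,0,0,0,0,50],[-22,0,0,0,0,0,50],[-30,0,0,0,0,0,50],[-38,0,0,0,0,0,50],[-46,0,0,0,0,0,50],[-54,0,0,0,0,0,50],[-62,0,0,0,0,0,50],[-70,0,0,0,0,0,50],[-75,0,0,0,0,0,50]]]'|egrep 'pos|ft'
python3 -m jog '[[[-6,0,0,0,0,0,50],[-12,0,0,0,0,0,50],[-18,0,0,0,0,0,50],[-24,0,0,0,0,0,50],[-30,0,0,0,0,0,50],[-36,0,0,0,0,0,50],[-42,0,0,0,0,0,50],[-48,0,0,0,0,0,50],[-50,0,0,0,0,0,50],[-50,0,0,0,0,0,50]]]'|egrep 'pos|ft'
python3 -c "
from h import *
st();print(tins(),tins('side'))
plan(.585,.072,.05,-34.6)
d=cam('top')[0]['image'];cv2.imwrite('pics/push1.png',cv2.resize(d[105:245,165:330],None,fx=4,fy=4)[:,:,::-1])"
```

```text
position: [0.6518, 0.1621, 0.0533]
ft_force: [3.6, 5.6, 1.6]
position: [0.6241, 0.1215, 0.0538]
ft_force: [3.5, 5.8, 2.8]
t 9.0 p [0.6241 0.1215 0.0538] F [3.5  5.82 2.76] w 0.58 q [-0.69  0.46  0.59  1.7  -0.29  1.06 -0.62]
[(0.4763, -0.1225, 0.0464), (0.5945, 0.0779, 0.0463), (0.6585, -0.1151, 0.0465), (0.8536, 0.0173, 0.041)] [(0.4762, -0.1259, 0.0484), (0.6576, -0.1178, 0.0487), (0.5937, 0.0768, 0.0497), (0.459, 0.1755, 0.0479)]
shift [-63.1  -4.2   3.1] turn [ 0.2 -0.5  0. ] new tool x in world [0.568 0.823]
```

View pics/push1.png

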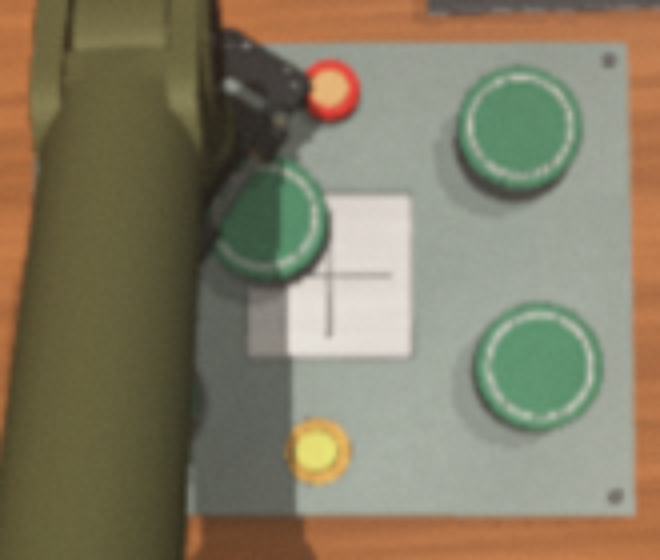

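The tin is at crop (270,220), partly over the plate's upper-left corner, with nothing else disturbed. About 56 mm remain, with 4 mm of sideways correction.

```bash
python3 -m jog '[[[-5,0,0,0,0,0,50],[-11,-1,0,0,0,0,50],[-17,-2,0,0,0,0,50],[-23,-3,0,0,0,0,50],[-29,-3,0,0,0,0,50],[-34,-4,0,0,0,0,50],[-39,-4,0,0,0,0,50],[-44,-4,0,0,0,0,50],[-48,-4,0,0,0,0,50],[-48,-4,0,0,0,0,50]]]'|egrep 'pos|ft'
python3 -c "
from h import *
st();print(tins(),tins('side'))"
```

```text
position: [0.5904, 0.0808, 0.0509]
ft_force: [1.0, 1.9, -0.8]
t 10.15 p [0.5904 0.0808 0.0509] F [ 0.96  1.92 -0.78] w 0.57 q [-0.68  0.39  0.61  1.8  -0.26  1.03 -0.58]
[(0.4764, -0.1226, 0.0463), (0.5592, 0.0402, 0.0469), (0.6586, -0.115, 0.0465), (0.8536, 0.0173, 0.041)] [(0.4762, -0.1259, 0.0484), (0.6571, -0.1175, 0.0487), (0.5593, 0.0323, 0.0484), (0.46, 0.1759, 0.0483)]
```

```bash
python3 -m jog '[[[-2,0,0,0,0,0,50],[-4,0,0,0,0,0,50],[-4,0,0,0,0,0,50],[-4,0,0,0,0,0,50],[5,0,0,0,0,0,50],[25,0,0,0,0,0,50],[50,0,0,0,0,0,50],[50,0,-50,0,0,0,50],[50,0,-100,0,0,0,50],[50,0,-150,0,0,0,50]]]'|egrep 'pos|ft'
python3 -m jog '[[[50,0,-20,0,0,0,50],[100,0,-20,0,0,0,50],[150,0,-20,0,0,0,50],[200,0,-20,0,0,0,50],[200,0,-20,0,0,0,50],[200,0,-20,0,0,0,50]]]'|egrep 'pos|ft'
python3 -c "
from h import *
st();print(tins(),tins('side'))
d=cam('top')[0]['image'];cv2.imwrite('pics/end1.png',cv2.resize(d[105:245,165:330],None,fx=4,fy=4)[:,:,::-1])
d=cam('side')[0]['image'];cv2.imwrite('pics/end2.png',cv2.resize(d[120:270,200:370],None,fx=4,fy=4)[:,:,::-1])"
```

```text
position: [0.6179, 0.1211, 0.201]
ft_force: [0.6, 0.5, -0.9]
position: [0.7322, 0.2874, 0.2171]
ft_force: [0.2, -0.6, 0.7]
t 11.85 p [0.7322 0.2874 0.2171] F [ 0.16 -0.64  0.69] w 0.57 q [-0.71  0.68  0.57  1.04 -0.34  1.52 -0.84]
[(0.463, 0.1702, 0.0433), (0.4761, -0.1228, 0.0467), (0.5569, 0.0364, 0.0457), (0.6586, -0.1151, 0.0465), (0.8536, 0.0173, 0.041)] [(0.4762, -0.1259, 0.0484), (0.6576, -0.1178, 0.0487), (0.5576, 0.0295, 0.0485), (0.4599, 0.175, 0.0474)]
```

View pics/end1.png

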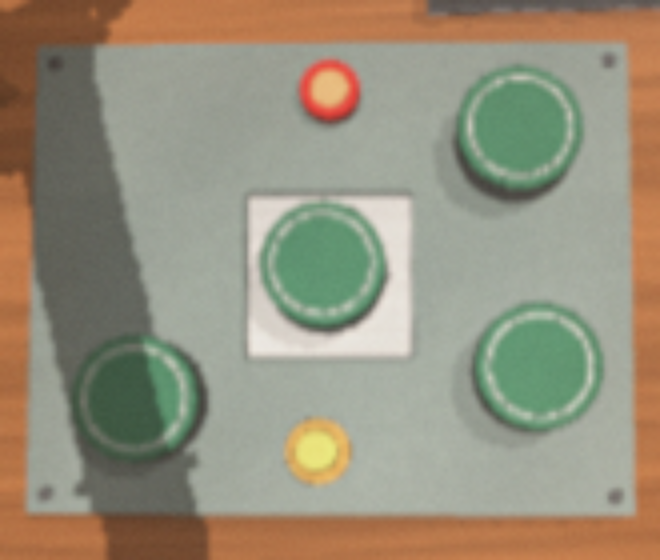

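View pics/end2.png

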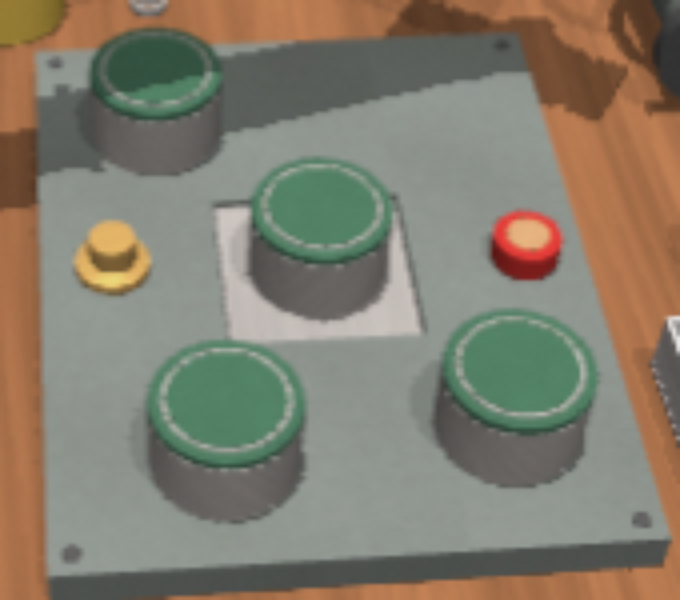

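The top crop shows the heavy tin at (323,266), wholly on the plate (247–412 by 192–356). The side crop shows the plate visibly sunk and the tin standing flat. The tested light tin at top-crop (139,398) has moved less than 2 cm, and everything else is in place.

```bash
python3 -c "
from bench import ctrl
print(ctrl.close_job())"
```

```text
the job is handed in; nothing more can be done
None
```

The heavy tin (the far left one) now stands flat and wholly on the sunken weigh plate, about 2 mm off centre by the camera; one light tin was nudged about 2 cm, nothing else was disturbed, and the job is handed in, though no verdict came back.

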